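# Count out two fuses on the rocking pocket board

### The job

Use the rocking counting board to count out two fuses: tip it over to its blue end so that one fuse rolls into each of the two pockets, then tip it back to its yellow end so that the spare fuse rolls back into the yellow channel. Do not touch the fuses with the gripper, and leave the board leaning on its yellow end.

Things in the scene. Friction and masses are not known exactly. Their poses are not given: they have to be found in the camera images.
- board: Two-lane rocking board, grey floor, aluminium rim, hinged 70 mm above the bench on a fixed grey stand, facing any way. Origin mid-board on the hinge; x along the lanes to the blue pocket end, y the hinge, z out of the floor (z = 14 mm; rim top 36). Leans 0.40 rad each way, starts yellow end low, stays where left. Lanes at y = +-28.5; pockets x = 49 to 65, 11 deep; yellow channel x = -65 to -35.
- blue_tab (a point): Middle of the top of the blue tab at the pocket end: press down here to tip the board to its blue end. At x = +98, y = 0, z = 12 mm in the board's frame; tab 48 mm along x (its inner edge at the rim's outside, x = 70) by 50 mm, 8 mm thick. Stiff hinge: takes about 3 N; the tab goes down from about 120 to 43 mm above the bench.
- yellow_tab (a point): Middle of the top of the yellow tab at the channel end: press down here to tip the board back to its yellow end. At x = -98, y = 0, z = 12 mm in the board's frame; otherwise like the blue tab. Nothing of the board or stand ever stands higher than 135 mm above the bench.
- fuse0: Cartridge fuse, white ceramic tube with brass end caps, 14 mm diameter, 51 mm long, about 22 g; origin at its centre, y along the tube; all three are alike. Lies across its lane, starts in the yellow channel end and rolls freely down the tipped board. Centre at z = 21 mm in the board's frame on the lane floor, 10 mm in a pocket (one fuse each).
- fuse1: Cartridge fuse, white ceramic tube with brass end caps, 14 mm diameter, 51 mm long, about 22 g; origin at its centre, y along the tube; all three are alike. Lies across its lane, starts in the yellow channel end and rolls freely down the tipped board. Centre at z = 21 mm in the board's frame on the lane floor, 10 mm in a pocket (one fuse each).
- fuse2: Cartridge fuse, white ceramic tube with brass end caps, 14 mm diameter, 51 mm long, about 22 g; origin at its centre, y along the tube; all three are alike. Lies across its lane, starts in the yellow channel end and rolls freely down the tipped board. Centre at z = 21 mm in the board's frame on the lane floor, 10 mm in a pocket (one fuse each).
Mind the look-alikes: they are no part of the job. Leave any brown, green or purple look-alike of the fuse2 alone.

How it is judged (in metres and radians):
On the way:
1. the board leans well over to its blue end with a fuse lying in each pocket (angle between board's own x axis and vertical above 1.771 rad and ((x of fuse0 in the frame of board between 0.05 and 0.066 m and z of fuse0 in the frame of board between 0.004 and 0.0155 m and y of fuse0 in the frame of board between 0.005 and 0.055 m) or (x of fuse1 in the frame of board between 0.05 and 0.066 m and z of fuse1 in the frame of board between 0.004 and 0.0155 m and y of fuse1 in the frame of board between 0.005 and 0.055 m) or (x of fuse2 in the frame of board between 0.05 and 0.066 m and z of fuse2 in the frame of board between 0.004 and 0.0155 m and y of fuse2 in the frame of board between 0.005 and 0.055 m)) and ((x of fuse0 in the frame of board between 0.05 and 0.066 m and z of fuse0 in the frame of board between 0.004 and 0.0155 m and y of fuse0 in the frame of board between -0.055 and -0.005 m) or (x of fuse1 in the frame of board between 0.05 and 0.066 m and z of fuse1 in the frame of board between 0.004 and 0.0155 m and y of fuse1 in the frame of board between -0.055 and -0.005 m) or (x of fuse2 in the frame of board between 0.05 and 0.066 m and z of fuse2 in the frame of board between 0.004 and 0.0155 m and y of fuse2 in the frame of board between -0.055 and -0.005 m))), for 0.2 s.
At the end, for the whole second after the job is handed in: the board leans to its yellow end by at least 0.20 rad, one fuse lies in each of the two pockets, the spare fuse lies on the yellow channel strip (centre within 27 mm of the end rim), and all are at rest (angle between board's own x axis and vertical below 1.371 rad and ((x of fuse0 in the frame of board between 0.05 and 0.066 m and z of fuse0 in the frame of board between 0.004 and 0.0155 m and y of fuse0 in the frame of board between 0.005 and 0.055 m) or (x of fuse1 in the frame of board between 0.05 and 0.066 m and z of fuse1 in the frame of board between 0.004 and 0.0155 m and y of fuse1 in the frame of board between 0.005 and 0.055 m) or (x of fuse2 in the frame of board between 0.05 and 0.066 m and z of fuse2 in the frame of board between 0.004 and 0.0155 m and y of fuse2 in the frame of board between 0.005 and 0.055 m)) and ((x of fuse0 in the frame of board between 0.05 and 0.066 m and z of fuse0 in the frame of board between 0.004 and 0.0155 m and y of fuse0 in the frame of board between -0.055 and -0.005 m) or (x of fuse1 in the frame of board between 0.05 and 0.066 m and z of fuse1 in the frame of board between 0.004 and 0.0155 m and y of fuse1 in the frame of board between -0.055 and -0.005 m) or (x of fuse2 in the frame of board between 0.05 and 0.066 m and z of fuse2 in the frame of board between 0.004 and 0.0155 m and y of fuse2 in the frame of board between -0.055 and -0.005 m)) and ((x of fuse0 in the frame of board between 0.05 and 0.066 m and z of fuse0 in the frame of board between 0.004 and 0.0155 m and y of fuse0 in the frame of board between 0.005 and 0.055 m) or (x of fuse0 in the frame of board between 0.05 and 0.066 m and z of fuse0 in the frame of board between 0.004 and 0.0155 m and y of fuse0 in the frame of board between -0.055 and -0.005 m) or (x of fuse0 in the frame of board between -0.066 and -0.038 m and z of fuse0 in the frame of board between 0.01 and 0.035 m and y of fuse0 in the frame of board between -0.056 and 0.056 m)) and ((x of fuse1 in the frame of board between 0.05 and 0.066 m and z of fuse1 in the frame of board between 0.004 and 0.0155 m and y of fuse1 in the frame of board between 0.005 and 0.055 m) or (x of fuse1 in the frame of board between 0.05 and 0.066 m and z of fuse1 in the frame of board between 0.004 and 0.0155 m and y of fuse1 in the frame of board between -0.055 and -0.005 m) or (x of fuse1 in the frame of board between -0.066 and -0.038 m and z of fuse1 in the frame of board between 0.01 and 0.035 m and y of fuse1 in the frame of board between -0.056 and 0.056 m)) and ((x of fuse2 in the frame of board between 0.05 and 0.066 m and z of fuse2 in the frame of board between 0.004 and 0.0155 m and y of fuse2 in the frame of board between 0.005 and 0.055 m) or (x of fuse2 in the frame of board between 0.05 and 0.066 m and z of fuse2 in the frame of board between 0.004 and 0.0155 m and y of fuse2 in the frame of board between -0.055 and -0.005 m) or (x of fuse2 in the frame of board between -0.066 and -0.038 m and z of fuse2 in the frame of board between 0.01 and 0.035 m and y of fuse2 in the frame of board between -0.056 and 0.056 m)) and linear speed of each of fuse0, fuse1, fuse2 below 0.03 m/s); the robot touches nothing.
It fails at once if the gripper touches a fuse (contact force between the fingers and fuse0 above 0.5 N or contact force between the fingers and fuse1 above 0.5 N or contact force between the fingers and fuse2 above 0.5 N).
It also fails if it takes over 40 s, if anything falls off the work surface, if the arm or the gripper's body presses on something with over 40 N, if the wrist force passes 120 N, or if a joint passes its speed limit or range.

### The arm

A 6-joint arm with a two-finger parallel gripper is mounted at the origin on a cart in front of the work surface, level with it; the furniture and walls round the work are solid. World frame = base frame: x ahead of the robot, y to its left, z up, the work surface at z = 0. Lengths are in m, angles in degrees, forces in N, time in s.
With the tool pointing down it reaches from about 0.275 to 0.875 m from the base axis. Payload 12.5 kg.
Tool frame: the origin (TCP) lies midway between the tips of the shut fingers; the grasp point (between the pads) lies 19 mm behind it; z points along the fingers, y is the line along which they close (so a half turn about z gives the same grasp; the last joint's range is limited). The gripper opens to 85 mm and grips with 20 to 120 N. Pads are 22 mm wide; open, the fingers measure 114 mm over their backs; the gripper's body (76 mm by 85 mm) begins 54 mm behind the grasp point. The pads swing forward as they close: fully open they stand 13 mm farther back than shut.
Start: joints at [-4.847, 20.094, 94.641, -0, 65.266, -4.847], TCP at [0.55, 0, 0.207] pointing down, gripper open.
Joint ranges: [-157.81, 157.81], [-45, 120.19], [0.68, 151.7], [-89.99, 269.99], [4.06, 180], [-164.3, 164.3]. Speed limits (degrees/s): [127.2, 127.2, 159.86, 180, 180, 180].

### API

Orientations are given as [roll, pitch, yaw] about the fixed x, y, z axes, in that order (R = Rz(yaw) Ry(pitch) Rx(roll)).
In Python, from cell import get_state, snapshot, ticket, look_for, silhouettes gives the robot as it stands.
- The arm moves only by the tool apply_moves, never from a script. Its argument "increments" is a list of rows, each an object with "translation": the shift along the tool's x, y, z in mm, a list of three; "spin": the turn about the tool's z in rad. A call has 1 to 12 rows; each row shifts and turns the commanded pose from where the row before left it, along the tool's axes as they then stand; what a row does not reach is not made up. A row lasts 1/12 s, in which the tool goes at most 41.7 mm and 7.16 degrees, less where a joint would pass 70% of its speed; a pose out of reach is approached as far as the arm can. A call with a gripper value outside its range is refused whole. "grip" is the opening, from 0 (shut) to 1 (fully open), set as the call begins (left out, the last holds). The fingers move at their own pace and stop on an object; the grip force is fixed at half the most. Time passes only in rows, so rows that do not move let the fingers close. It gives the time, the measured TCP pose, the force, the opening and the grip force at its end, in the units of the state.
- get_state(): the state, without advancing time (a new reading comes with each control period).
- snapshot(name): name is "scene" or "side" or "wrist"; returns a dict with "frame" (420x560x3 uint8, red, green, blue), "K" (3x3 intrinsics, pixels), "rvec" (rotation vector, rad) and "tvec" (3), from world to camera coordinates, as OpenCV has them. Camera axes: x right, y down, z forward; pixel columns grow to the right and rows downward; lengths in m; the calibration is good to about 2 mm. The wrist camera is an equidistant fisheye: a pixel r from the principal point sees the ray r / f radians off the axis. A picture is of the moment at which its call begins. There is no depth.
- ticket.sign_off(): hands the job in; it is judged then, once.
Trained networks look in a picture, given as the dict that the camera call returned (one of the last four; its "shot" number tells which), for a name from the list of things; names that differ only in an ending like _2 or _b are one class to them, and where a whole thing is asked for, a point or a joint stands for the part that bears it (a point fixed in the world has none). Each returns a list of dicts, best first, with "score" (0 to 1); they miss things now and then, are a little off and sometimes report something else, mostly with a low value. They report only what shows in the picture. A call takes as long as a camera call. They do not tell look-alikes from the thing itself.
- look_for(name, picture): "centre" ([x, y, z] in m, in world coordinates, good to about 4 mm: the middle of the surface that is visible of it).
- silhouettes(name, picture): "region" (420x560 bool, what is visible of it).
The state is a dict: "time": time; "joint_positions": joint angles; "joint_velocities": joint speeds; "joint_efforts": joint torques, N m; "eef_pos": TCP position; "tcp_rot": TCP orientation; "force": force on the tool from outside, world axes, zero at the start; "torque": the same for the moment, N m; "width": opening from 0.0 (shut) to 1.0 (fully open); "finger_force": force on a finger pad.
Only numpy, scipy, OpenCV 4.12 (cv2) and the standard library are available. Lean on these libraries where they do the work, as an engineer would, in place of code of your own. Each camera call takes 0.05 s, during which the arm holds its last target. There are 200 camera calls.

## Working session

There is one attempt and no reset: what is moved stays moved. The work goes in short steps, Python scripts to look and compute and a tool call to move; the robot and the scene stay as the last step left them, time stands still between calls to the robot, and variables do not carry over. Pictures are saved under pics/ and viewed, at most 10 in all, crops included, and the job is handed in when it is done.

Besides the shell and the picture viewer there is one more tool, called by a JSON object that holds its "api" and its "payload", one argument or row to a line. apply_moves: Moves the arm, as the interface text tells. Its arguments: {"type":"object","properties":{"increments":{"type":"array","items":{"type":"object","properties":{"translation":{"type":"array","items":{"type":"number"}},"spin":{"type":"number"}}}},"grip":{"type":"number"}},"required":["increments"]}

```bash
mkdir -p pics; cat > h.py <<'E'
import numpy as np, cv2
from cell import get_state, snapshot, look_for, silhouettes
def proj(s,P):
    return cv2.projectPoints(np.array(P,float).reshape(-1,1,3),s["rvec"],s["tvec"],s["K"],None)[0].reshape(-1,2)
E
python3 - <<'E'
from h import *
a=snapshot("scene");b=snapshot("side")
cv2.imwrite("pics/a.png",a["frame"][:,:,::-1]);cv2.imwrite("pics/b.png",b["frame"][:,:,::-1])
for n,s in(("scene",a),("side",b)):
    R=cv2.Rodrigues(s["rvec"])[0];print(n,"cam",(-R.T@s["tvec"].ravel()).round(3))
    for t in("board","blue_tab","yellow_tab","fuse0"):
        for d in look_for(t,s)[:6]:print(t,round(d["score"],2),np.round(d["centre"],3),proj(s,d["centre"]).round())
st=get_state();print(st["time"],st["eef_pos"],st["tcp_rot"])
E
```

```text
scene cam [ 0.013 -0.468  0.583]
board 0.72 [ 0.549 -0.016  0.099] [[304. 226.]]
blue_tab 0.71 [ 0.554 -0.014  0.098] [[305. 226.]]
yellow_tab 0.89 [ 0.552 -0.017  0.093] [[305. 229.]]
fuse0 0.6 [0.573 0.049 0.077] [[289. 218.]]
fuse0 0.58 [0.694 0.168 0.013] [[288. 203.]]
fuse0 0.54 [0.559 0.062 0.071] [[281. 220.]]
fuse0 0.54 [0.493 0.169 0.013] [[229. 233.]]
fuse0 0.51 [0.518 0.038 0.072] [[276. 232.]]
fuse0 0.48 [0.351 0.016 0.008] [[223. 297.]]
side cam [0.103 0.657 0.673]
board 0.9 [ 0.555 -0.002  0.087] [[279. 198.]]
blue_tab 0.96 [ 0.554 -0.001  0.083] [[279. 200.]]
yellow_tab 0.61 [ 0.556 -0.008  0.085] [[280. 197.]]
fuse0 0.79 [0.596 0.163 0.01 ] [[206. 268.]]
fuse0 0.72 [0.354 0.018 0.011] [[365. 279.]]
fuse0 0.7 [0.568 0.052 0.078] [[256. 214.]]
fuse0 0.66 [0.498 0.177 0.013] [[244. 296.]]
fuse0 0.61 [0.562 0.063 0.074] [[255. 219.]]
fuse0 0.56 [0.696 0.172 0.014] [[162. 247.]]
0.5 [5.49990903e-01 3.51167637e-05 2.07088835e-01] [-1.79999605e+02 -4.43078454e-04  9.00022735e+01]
```

View pics/a.png

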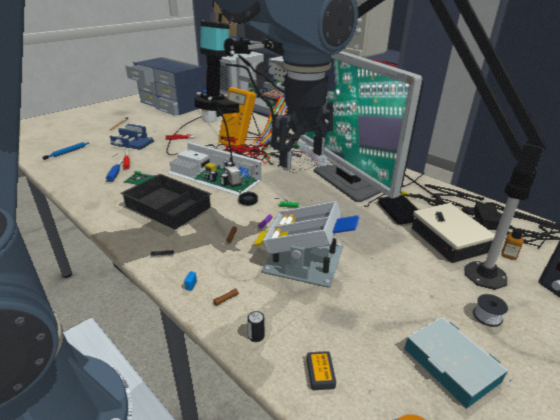

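View pics/b.png

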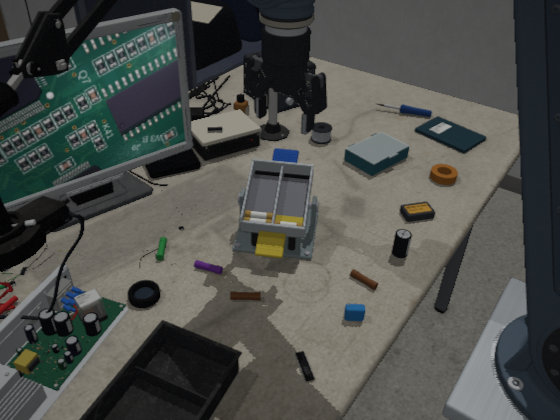

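The scene view shows the white fuses at the board's low yellow end. The yellow tab is at about (263,236) and the blue tab at (345,224). In the side view they are at (270,243) and (285,155). Things that could be mistaken for the fuses or tabs (side view):
- **Purple look-alike:** (209,266)
- **Brown look-alikes:** (246,296) and (364,280)
- **Green look-alike:** (162,248)
- **Blue block:** (354,312)

I only need the two tabs that are attached to the board.

```bash
cat > m.py <<'E'
from h import *
from scipy.optimize import least_squares
def corners(c,pose):
    x,y,yaw,th=pose   # th>0: blue end up
    X=np.array([np.cos(yaw)*np.cos(th),np.sin(yaw)*np.cos(th),np.sin(th)])
    Y=np.array([-np.sin(yaw),np.cos(yaw),0]);Z=np.cross(X,Y)
    return np.array([[x,y,.07]])+np.array(c)@np.array([X,Y,Z])
E
python3 - <<'E'
from m import *
S={n:snapshot(n) for n in("scene","side")}
roi={"scene":(190,290,245,365),"side":(140,265,225,325)}
out=[]
M={}
for n,s in S.items():
    r0,r1,c0,c1=roi[n];hsv=cv2.cvtColor(s["frame"],cv2.COLOR_RGB2HSV)
    for col,lo,hi in(("y",(22,150,90),(32,255,255)),("b",(105,150,60),(125,255,255))):
        m=cv2.inRange(hsv,lo,hi);q=np.zeros_like(m);q[r0:r1,c0:c1]=m[r0:r1,c0:c1]
        k,l,stt,ce=cv2.connectedComponentsWithStats(q)
        o=[(stt[i,4],ce[i].round(1).tolist(),stt[i,:4].tolist()) for i in range(1,k) if stt[i,4]>15];print(n,col,o)
        M[n,col]=q
    cv2.imwrite(f"pics/z{n}.png",cv2.resize(s["frame"][r0:r1,c0:c1],None,fx=5 if n=="scene" else 4.5,fy=5 if n=="scene" else 4.5,interpolation=cv2.INTER_CUBIC)[:,:,::-1])
# outer tab face: corners at x=+-122, y=+-25, z 12 (top)
def P(n,c):return proj(S[n],c)
# initial pose from tab rays at known heights
def ray(n,uv,z):
    s=S[n];R=cv2.Rodrigues(s["rvec"])[0];C=-R.T@s["tvec"].ravel();d=R.T@np.linalg.inv(s["K"])@[*uv,1];return C+d*(z-C[2])/d[2]
for n in S:
  print(n,"y",ray(n,np.argwhere(M[n,"y"]).mean(0)[::-1],.043).round(3),"b",ray(n,np.argwhere(M[n,"b"]).mean(0)[::-1],.12).round(3))
E
```

```text
scene y [(np.int32(89), [260.3, 237.9], [255, 231, 12, 14]), (np.int32(25), [283.4, 233.6], [280, 232, 8, 4])]
scene b [(np.int32(288), [345.7, 223.9], [333, 216, 26, 17])]
side y [(np.int32(138), [289.0, 218.7], [276, 215, 28, 9]), (np.int32(515), [269.6, 246.3], [255, 236, 30, 22])]
side b [(np.int32(272), [285.1, 155.2], [273, 149, 25, 13])]
scene y [0.522 0.069 0.043] b [ 0.593 -0.088  0.12 ]
side y [0.521 0.06  0.043] b [ 0.603 -0.089  0.12 ]
```

View pics/zscene.png

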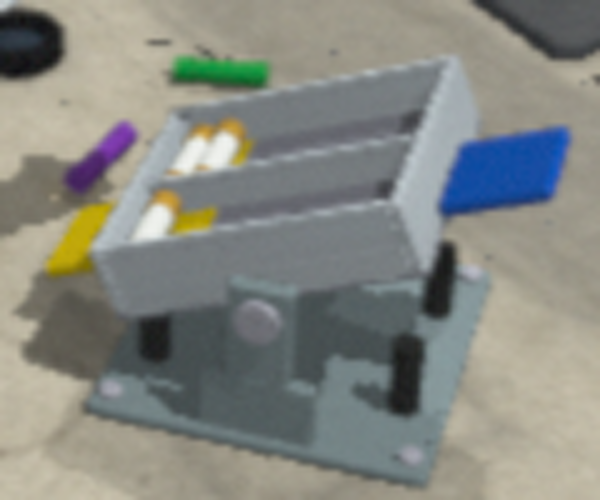

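View pics/zside.png

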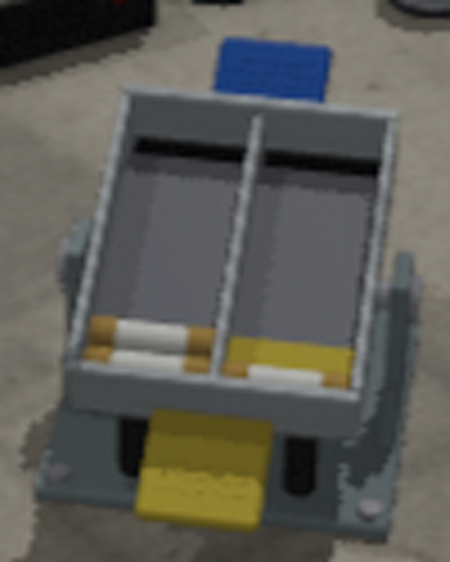

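Each lane's fuses are visible: two in the far lane, one in the near lane. The board leans yellow-low, and the purple and green pieces lie on the bench. The zoomed crops give usable corners, so I'll fit the board pose to them.

```bash
python3 - <<'E'
from m import *
S={n:snapshot(n) for n in("scene","side")}
obs={"scene":[(359,215.4),(356.6,229.4),(261,231.4),(254.6,243.6),(281,212),(336,201.6),(324,231.4),(264.6,239.4)],
"side":[(274.3,148.4),(298.3,150),(255.7,253.8),(283.2,255.6),(241,222.7),(252.8,160),(312.8,166),(305,228.2)]}
def C(w):return [(.122,.025,.012),(.122,-.025,.012),(-.122,.025,.012),(-.122,-.025,.012),(-.07,w,.036),(.07,w,.036),(.07,-w,.036),(-.07,-w,.036)]
f=lambda p:np.concatenate([(proj(S[n],corners(C(p[4]),p[:4]))-obs[n]).ravel() for n in S])
r=least_squares(f,[.56,-.01,-1.1,.4,.06],loss="soft_l1")
print(r.x.round(4),np.degrees(r.x[2]).round(1));print(f(r.x).reshape(2,-1).round(1))
for c in((.098,0,.012),(-.098,0,.012)):
  for th in(r.x[3],-.4):print(c,round(th,2),corners([c],[*r.x[:3],th]).round(4))
E
```

```text
[ 0.561  -0.0099 -1.0878  0.3747  0.0575] -62.3
[[ 1.7 -0.3  0.6 -1.1 -3.1 -1.  -4.3 -0.8 -2.4 -0.8  0.4 -0.1  1.4 -0.7
  -2.5  0. ]
 [ 0.1 -2.   0.9 -1.3 -0.5  1.5  0.1  2.8 -0.  -1.4  0.6 -1.5  0.3 -2.
   0.1 -0.2]]
(0.098, 0, 0.012) 0.37 [[ 0.6013 -0.0868  0.117 ]]
(0.098, 0, 0.012) -0.4 [[ 0.6051 -0.094   0.0429]]
(-0.098, 0, 0.012) 0.37 [[0.5166 0.0747 0.0453]]
(-0.098, 0, 0.012) -0.4 [[0.5212 0.0659 0.1192]]
```

Fitted pose: hinge at (0.561, -0.010), yaw -62°. The fit's tab heights are 117 and 45 mm, against 120 and 43 in the text, so I accept it. I'll shut the gripper, go above the blue tab and align the fingers' narrow side with the board.

{"api": "apply_moves", "payload": {
  "grip": 0,
  "increments": [
    {"translation": [-18,11,0],"spin": 0},
    {"translation": [-19,11,0],"spin": 0},
    {"translation": [-18,11,0],"spin": 0},
    {"translation": [-19,11,0],"spin": 0},
    {"translation": [-18,10,0],"spin": 0},
    {"translation": [0,0,10],"spin": -0.12},
    {"translation": [0,0,10],"spin": -0.12},
    {"translation": [0,0,10],"spin": -0.12},
    {"translation": [0,0,10],"spin": -0.12},
    {"translation": [0,0,10],"spin": 0},
    {"translation": [0,0,5],"spin": 0},
    {"translation": [0,0,0],"spin": 0}
  ]
}}

```text
time: 1.7
eef_pos: [0.6034, -0.0918, 0.1509]
tcp_rot: [-179.9, -0.1, 117.3]
force: [0.4, -0.4, 0.3]
width: 0.001
finger_force: 0.0
```

```bash
python3 - <<'E'
from h import *
im=np.hstack([cv2.resize(s["frame"][r0:r1,c0:c1],(400,400)) for s,(r0,r1,c0,c1) in((snapshot("scene"),(150,290,240,380)),(snapshot("side"),(120,260,210,350)))])
cv2.imwrite("pics/c.png",im[:,:,::-1])
E
```

```text
(no output)
```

View pics/c.png

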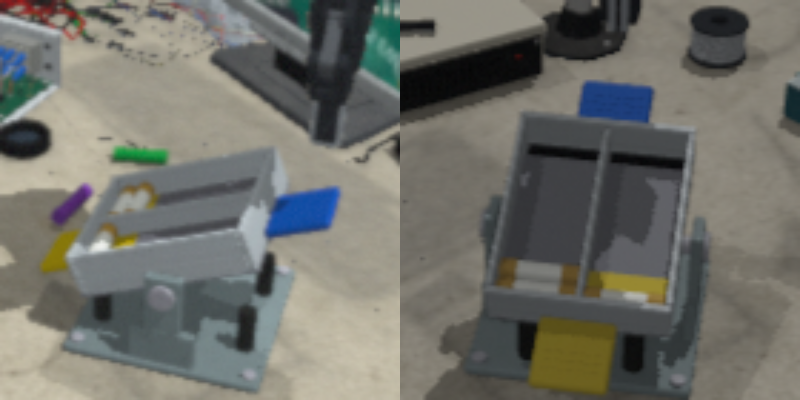

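The scene crop shows the gripper at (325,140), higher above the tab than the pose says, and it's missing from the side crop. The calls may have overlapped, so I'll look again with the arm at rest.

```bash
python3 - <<'E'
from h import *
L=[]
for n,(r0,r1,c0,c1) in(("scene",(150,290,240,380)),("side",(60,270,180,390))):
    s=snapshot(n);f=s["frame"].copy();st=get_state();p=proj(s,st["eef_pos"])[0];print(n,p,st["time"],st["eef_pos"],st["width"])
    cv2.circle(f,tuple(int(round(v)) for v in p),1,(255,0,0),-1)
    L.append(cv2.resize(f[r0:r1,c0:c1],(400,400)))
cv2.imwrite("pics/d.png",np.hstack(L)[:,:,::-1])
E
```

```text
scene [352.3896653  208.86888809] 1.85 [ 0.60428066 -0.09200655  0.15264057] -0.00048328782400160214
side [286.02275693 139.84278048] 1.9 [ 0.60433649 -0.09204528  0.15276937] 0.0017860765500607616
```

View pics/d.png

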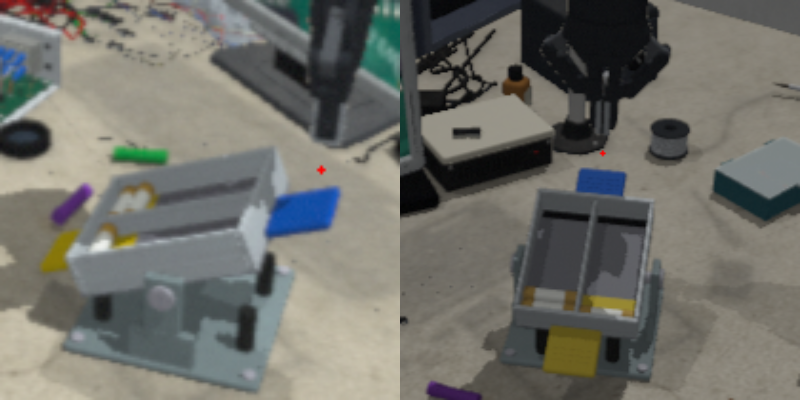

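The fingers line up laterally over the blue tab (scene crop 325,145; side crop 605,135). The tip appears a little higher than the reported TCP, so I'll descend gently and watch the force.

{"api": "apply_moves", "payload": {
  "increments": [
    {"translation": [0,0,4]},
    {"translation": [0,0,4]},
    {"translation": [0,0,4]},
    {"translation": [0,0,4]},
    {"translation": [0,0,4]},
    {"translation": [0,0,4]},
    {"translation": [0,0,4]},
    {"translation": [0,0,3]},
    {"translation": [0,0,3]},
    {"translation": [0,0,3]},
    {"translation": [0,0,3]}
  ]
}}

```text
$.increments[0]: bad value
```

{"api": "apply_moves", "payload": {
  "increments": [
    {"translation": [0,0,4],"spin": 0},
    {"translation": [0,0,4],"spin": 0},
    {"translation": [0,0,4],"spin": 0},
    {"translation": [0,0,4],"spin": 0},
    {"translation": [0,0,4],"spin": 0},
    {"translation": [0,0,4],"spin": 0},
    {"translation": [0,0,4],"spin": 0},
    {"translation": [0,0,3],"spin": 0},
    {"translation": [0,0,3],"spin": 0},
    {"translation": [0,0,3],"spin": 0},
    {"translation": [0,0,3],"spin": 0}
  ]
}}

```text
time: 2.82
eef_pos: [0.604, -0.092, 0.1118]
tcp_rot: [180.0, 0.0, 117.5]
force: [0.3, 0.0, 0.3]
width: 0.003
finger_force: 0.0
```

{"api": "apply_moves", "payload": {
  "increments": [
    {"translation": [0,0,3],"spin": 0},
    {"translation": [0,0,3],"spin": 0},
    {"translation": [0,0,3],"spin": 0},
    {"translation": [0,0,3],"spin": 0},
    {"translation": [0,0,3],"spin": 0},
    {"translation": [0,0,3],"spin": 0}
  ]
}}

```text
time: 3.32
eef_pos: [0.6045, -0.0923, 0.0943]
tcp_rot: [179.9, 0.1, 117.5]
force: [1.8, -1.0, 4.9]
width: -0.002
finger_force: 1.7
```

```bash
python3 - <<'E'
from h import *
L=[]
for n,(r0,r1,c0,c1) in(("scene",(150,290,240,380)),("side",(90,260,200,370))):
    s=snapshot(n);f=s["frame"].copy();st=get_state();p=proj(s,st["eef_pos"])[0];print(n,p,st["time"],st["eef_pos"],st["force"],st["joint_positions"])
    cv2.circle(f,tuple(int(round(v)) for v in p),1,(255,0,0),-1)
    L.append(cv2.resize(f[r0:r1,c0:c1],(400,400)))
cv2.imwrite("pics/e.png",np.hstack(L)[:,:,::-1])
E
```

```text
scene [349.2551914  232.96358568] 3.3667 [ 0.60418588 -0.09211039  0.0937018 ] [ 0.88148864 -0.58829605  2.7706876 ] [-1.30301865e+01  3.37851528e+01  9.06118885e+01 -3.91273623e-03
  5.55705328e+01 -4.05240766e+01]
side [285.21807291 165.47352931] 3.4167 [ 0.60400956 -0.09194706  0.09377918] [ 0.40192666 -0.08704586  0.16675094] [-1.30233865e+01  3.37765951e+01  9.06141879e+01  7.39226997e-03
  5.56111315e+01 -4.05263758e+01]
```

View pics/e.png

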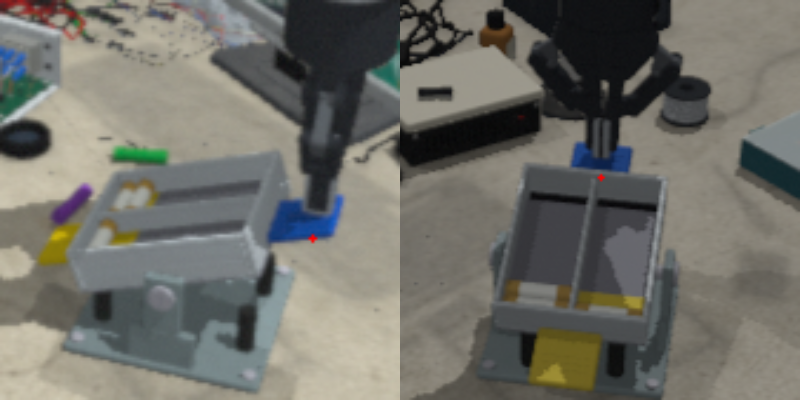

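Contact is on the middle of the blue tab (scene crop 318,212) and the board has begun to tip. The true tip is about 20 mm above the reported TCP, so I'll end the press correspondingly lower.

{"api": "apply_moves", "payload": {
  "increments": [
    {"translation": [-0.4,0,3],"spin": 0},
    {"translation": [-0.4,0,3],"spin": 0},
    {"translation": [-0.4,0,3],"spin": 0},
    {"translation": [-0.4,0,3],"spin": 0},
    {"translation": [-0.4,0,3],"spin": 0},
    {"translation": [-0.4,0,3],"spin": 0},
    {"translation": [-0.4,0,3],"spin": 0},
    {"translation": [-0.4,0,3],"spin": 0},
    {"translation": [-0.4,0,3],"spin": 0},
    {"translation": [-0.4,0,3],"spin": 0},
    {"translation": [-0.4,0,3],"spin": 0},
    {"translation": [-0.4,0,3],"spin": 0}
  ]
}}

```text
time: 4.42
eef_pos: [0.6062, -0.0964, 0.0578]
tcp_rot: [180.0, 0.0, 117.5]
force: [0.9, -3.2, 4.0]
width: 0.001
finger_force: 1.9
```

{"api": "apply_moves", "payload": {
  "increments": [
    {"translation": [-0.4,0,3],"spin": 0},
    {"translation": [-0.4,0,3],"spin": 0},
    {"translation": [-0.4,0,3],"spin": 0},
    {"translation": [-0.4,0,3],"spin": 0},
    {"translation": [-0.4,0,3],"spin": 0},
    {"translation": [-0.4,0,3],"spin": 0},
    {"translation": [0,0,2],"spin": 0},
    {"translation": [0,0,2],"spin": 0}
  ]
}}

```text
time: 5.08
eef_pos: [0.6071, -0.0982, 0.0357]
tcp_rot: [-180.0, -0.0, 117.5]
force: [-0.3, 0.8, 3.2]
width: 0.001
finger_force: 1.3
```

{"api": "apply_moves", "payload": {
  "increments": [
    {"translation": [0,0,2],"spin": 0},
    {"translation": [0,0,2],"spin": 0},
    {"translation": [0,0,2],"spin": 0},
    {"translation": [0,0,0],"spin": 0}
  ]
}}

```text
time: 5.42
eef_pos: [0.6072, -0.0984, 0.0297]
tcp_rot: [-180.0, -0.0, 117.5]
force: [0.0, 0.1, 1.0]
width: -0.003
finger_force: 0.1
```

```bash
cat > v.py <<'E'
from h import *
import sys
L=[]
for n,(r0,r1,c0,c1) in(("scene",(150,290,240,380)),("side",(110,260,210,360))):
    s=snapshot(n);f=s["frame"];st=get_state();print(n,st["time"],st["eef_pos"],st["force"])
    L.append(cv2.resize(f[r0:r1,c0:c1],(400,400),interpolation=cv2.INTER_CUBIC))
cv2.imwrite(sys.argv[1],np.hstack(L)[:,:,::-1])
E
python3 v.py pics/f.png
```

```text
scene 5.4667 [ 0.60719714 -0.09843114  0.02975164] [0.22558215 0.20787874 0.10869806]
side 5.5167 [ 0.60721764 -0.09845799  0.02987104] [ 0.56902285 -0.13782906 -0.15661766]
```

View pics/f.png

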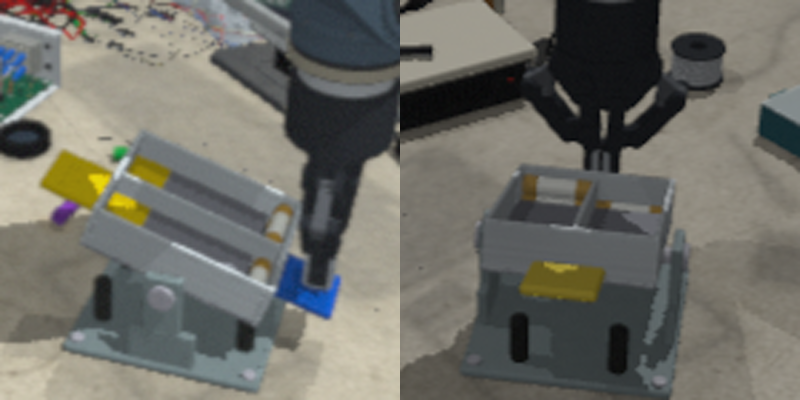

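The board is tipped blue-low, with fuses at the blue end of both lanes (scene crop 278,225 and 260,270). I'll press the last few mm to the stop.

{"api": "apply_moves", "payload": {
  "increments": [
    {"translation": [0,0,2],"spin": 0},
    {"translation": [0,0,2],"spin": 0},
    {"translation": [0,0,1],"spin": 0},
    {"translation": [0,0,0],"spin": 0}
  ]
}}

```text
time: 5.85
eef_pos: [0.6073, -0.0983, 0.0249]
tcp_rot: [-180.0, -0.0, 117.5]
force: [0.2, 0.2, 0.3]
width: -0.002
finger_force: 0.3
```

{"api": "apply_moves", "payload": {
  "increments": [
    {"translation": [-0.5,0,-4],"spin": 0},
    {"translation": [-0.5,0,-6],"spin": 0},
    {"translation": [0,0,-10],"spin": 0},
    {"translation": [0,0,-16],"spin": 0},
    {"translation": [0,0,-18],"spin": 0},
    {"translation": [0,0,-18],"spin": 0},
    {"translation": [0,0,-18],"spin": 0},
    {"translation": [0,0,-18],"spin": 0},
    {"translation": [0,0,-18],"spin": 0},
    {"translation": [0,0,-16],"spin": 0},
    {"translation": [0,0,-8],"spin": 0},
    {"translation": [0,0,0],"spin": 0}
  ]
}}

```text
time: 6.85
eef_pos: [0.6087, -0.0995, 0.1776]
tcp_rot: [179.8, 0.1, 117.5]
force: [-0.1, 0.5, -0.5]
width: -0.001
finger_force: 0.0
```

{"api": "apply_moves", "payload": {
  "increments": [
    {"translation": [10,0,0],"spin": 0},
    {"translation": [20,0,0],"spin": 0},
    {"translation": [25,0,0],"spin": 0},
    {"translation": [28,0,0],"spin": 0},
    {"translation": [28,0,0],"spin": 0},
    {"translation": [28,0,0],"spin": 0},
    {"translation": [25,0,0],"spin": 0},
    {"translation": [20,0,0],"spin": 0},
    {"translation": [9,0,0],"spin": 0},
    {"translation": [0,0,0],"spin": 0}
  ]
}}

```text
time: 7.68
eef_pos: [0.5173, 0.0733, 0.1744]
tcp_rot: [-179.9, -0.0, 117.6]
force: [0.3, -0.2, -0.3]
width: -0.0
finger_force: 0.0
```

```bash
python3 - <<'E'
from h import *
L=[]
for n,(r0,r1,c0,c1) in(("scene",(150,290,240,380)),("side",(110,260,210,360))):
    s=snapshot(n);f=s["frame"].copy();st=get_state();print(n,st["time"],st["eef_pos"])
    for d in look_for("fuse0",s):
        p=proj(s,d["centre"])[0]
        c=np.array(d["centre"])-[.561,-.0099,.07];X=np.array([.465*.921,-.885*.921,-.389]);Z=np.array([.465*.389,-.885*.389,.921]);Y=np.cross(Z,X)
        b=np.array([c@X,c@Y,c@Z])*1000
        if abs(b[0])<90 and abs(b[1])<70:print(n,p.round(),round(d["score"],2),b.round())
    L.append(cv2.resize(f[r0:r1,c0:c1],(400,400),interpolation=cv2.INTER_CUBIC))
cv2.imwrite("pics/g.png",np.hstack(L)[:,:,::-1])
E
```

```text
scene 7.7333 [0.51817697 0.0723096  0.17459172]
scene [330. 245.] 0.58 [ 55. -14.  17.]
scene [337. 227.] 0.5 [54. 33. 33.]
side 7.8333 [0.51891761 0.07130361 0.1747828 ]
side [267. 178.] 0.53 [52. 31. 34.]
side [295. 187.] 0.53 [ 54. -25.  20.]
side [264. 187.] 0.42 [55. 37. 15.]
```

View pics/g.png

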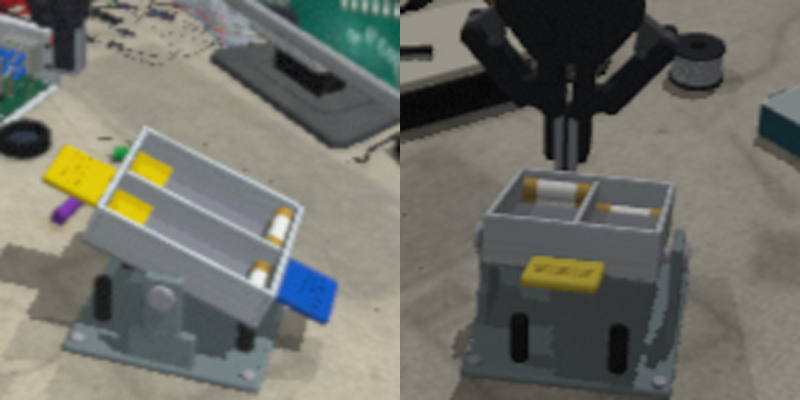

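The blue-low state is good. In the far lane one fuse is pocketed with the spare on top (scene crop 280,225), and in the near lane one is pocketed (260,272). I'll check the aim at the yellow tab numerically.

```bash
python3 - <<'E'
from m import *
for n,(r0,r1,c0,c1) in(("scene",(195,225,250,290)),("side",(200,225,250,290))):
    s=snapshot(n);h=cv2.cvtColor(s["frame"],cv2.COLOR_RGB2HSV);m=cv2.inRange(h,(22,150,90),(32,255,255));q=np.zeros_like(m);q[r0:r1,c0:c1]=m[r0:r1,c0:c1]
    k,l,t,ce=cv2.connectedComponentsWithStats(q);i=1+t[1:,4].argmax();print(n,ce[i].round(1),t[i])
    p=[.561,-.0099,-1.0878,-.4]
    print(proj(s,corners([(-.098,0,.012),(-.122,.025,.012),(-.122,-.025,.012),(-.074,-.025,.012),(-.074,.025,.012)],p)).round(1).tolist())
    e=get_state()["eef_pos"];print(e,proj(s,[[e[0],e[1],z] for z in(.12,.195)]).round(1).tolist())
E
```

```text
scene [267.3 210.9] [255 201  25  21 305]
[[267.6, 208.0], [261.6, 197.0], [253.7, 208.5], [273.8, 219.6], [280.8, 207.6]]
[0.51900524 0.07108015 0.17484493] [[265.1, 207.2], [264.9, 176.1]]
side [270.9 212.4] [256 206  31  13 304]
[[272.6, 208.6], [256.0, 210.5], [285.6, 213.6], [288.4, 206.7], [260.3, 203.8]]
[0.51897802 0.07110529 0.17488883] [[271.9, 210.2], [272.6, 173.5]]
```

Aim confirmed: the point under the tool projects onto the yellow tab in both views. Descending.

{"api": "apply_moves", "payload": {
  "increments": [
    {"translation": [0,0,6],"spin": 0},
    {"translation": [0,0,8],"spin": 0},
    {"translation": [0,0,8],"spin": 0},
    {"translation": [0,0,8],"spin": 0},
    {"translation": [0,0,8],"spin": 0},
    {"translation": [0,0,8],"spin": 0},
    {"translation": [0,0,6],"spin": 0},
    {"translation": [0,0,5],"spin": 0},
    {"translation": [0,0,4],"spin": 0},
    {"translation": [0,0,4],"spin": 0},
    {"translation": [0,0,4],"spin": 0},
    {"translation": [0,0,4],"spin": 0}
  ]
}}

```text
time: 8.98
eef_pos: [0.5188, 0.0719, 0.1019]
tcp_rot: [180.0, 0.0, 117.5]
force: [-0.1, 0.6, 0.5]
width: -0.0
finger_force: 0.0
```

{"api": "apply_moves", "payload": {
  "increments": [
    {"translation": [0.4,0,3],"spin": 0},
    {"translation": [0.4,0,3],"spin": 0},
    {"translation": [0.4,0,3],"spin": 0},
    {"translation": [0.4,0,3],"spin": 0},
    {"translation": [0.4,0,3],"spin": 0},
    {"translation": [0.4,0,3],"spin": 0},
    {"translation": [0.4,0,3],"spin": 0},
    {"translation": [0.4,0,3],"spin": 0},
    {"translation": [0.4,0,3],"spin": 0},
    {"translation": [0.4,0,3],"spin": 0},
    {"translation": [0.4,0,3],"spin": 0},
    {"translation": [0.4,0,3],"spin": 0}
  ]
}}

```text
time: 9.98
eef_pos: [0.5163, 0.0763, 0.0657]
tcp_rot: [-180.0, -0.0, 117.5]
force: [-1.3, 3.0, 3.1]
width: 0.0
finger_force: 1.6
```

{"api": "apply_moves", "payload": {
  "increments": [
    {"translation": [0.4,0,3],"spin": 0},
    {"translation": [0.4,0,3],"spin": 0},
    {"translation": [0.4,0,3],"spin": 0},
    {"translation": [0.4,0,3],"spin": 0},
    {"translation": [0.4,0,3],"spin": 0},
    {"translation": [0.4,0,3],"spin": 0},
    {"translation": [0,0,3],"spin": 0},
    {"translation": [0,0,3],"spin": 0},
    {"translation": [0,0,2],"spin": 0},
    {"translation": [0,0,2],"spin": 0}
  ]
}}

```text
time: 10.82
eef_pos: [0.5154, 0.0782, 0.0379]
tcp_rot: [180.0, 0.0, 117.5]
force: [-0.5, -1.8, 3.2]
width: 0.003
finger_force: 1.3
```

{"api": "apply_moves", "payload": {
  "increments": [
    {"translation": [0,0,2],"spin": 0},
    {"translation": [0,0,2],"spin": 0},
    {"translation": [0,0,2],"spin": 0},
    {"translation": [0,0,2],"spin": 0},
    {"translation": [0,0,2],"spin": 0},
    {"translation": [0,0,2],"spin": 0},
    {"translation": [0,0,1],"spin": 0},
    {"translation": [0,0,0],"spin": 0},
    {"translation": [0,0,0],"spin": 0}
  ]
}}

```text
time: 11.57
eef_pos: [0.515, 0.0784, 0.0248]
tcp_rot: [-180.0, -0.0, 117.5]
force: [0.6, -0.3, 0.5]
width: -0.001
finger_force: 0.0
```

{"api": "apply_moves", "payload": {
  "increments": [
    {"translation": [0.5,0,-4],"spin": 0},
    {"translation": [0.5,0,-6],"spin": 0},
    {"translation": [0,0,-10],"spin": 0},
    {"translation": [0,0,-16],"spin": 0},
    {"translation": [0,0,-18],"spin": 0},
    {"translation": [0,0,-18],"spin": 0},
    {"translation": [0,0,-18],"spin": 0},
    {"translation": [0,0,-18],"spin": 0},
    {"translation": [0,0,-18],"spin": 0},
    {"translation": [0,0,-18],"spin": 0},
    {"translation": [0,0,-10],"spin": 0},
    {"translation": [0,0,0],"spin": 0}
  ]
}}

```text
time: 12.57
eef_pos: [0.5159, 0.0793, 0.1817]
tcp_rot: [179.8, 0.1, 117.5]
force: [-0.1, -0.1, -0.2]
width: -0.001
finger_force: 0.0
```

```bash
python3 v.py pics/i.png
```

```text
scene 12.6167 [0.51518712 0.07926002 0.18007768] [ 0.41613234 -0.16051817 -1.09987116]
side 12.6667 [0.51463933 0.07921432 0.17897079] [-0.80166016 -0.13230045 -0.48160039]
```

View pics/i.png

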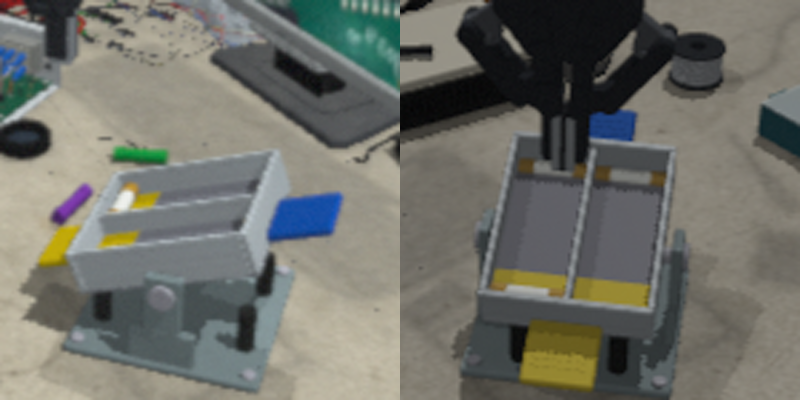

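The side crop shows one fuse in each pocket, at (552,167) and (630,177). The spare is at the yellow end (527,292), the board leans yellow-low, and the gripper is clear. I'm handing it in.

```bash
python3 -c "
from cell import ticket
print(ticket.sign_off())"
```

```text
the job is handed in; nothing more can be done
None
```

The job is handed in at about 12.7 s; the last pictures show one fuse in each pocket, the spare in the yellow channel, the board leaning on its yellow end and the gripper clear of it (sign-off returned no verdict).

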